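# Shut and bolt the battery test box

### The job

The steel test box has cells in it and must be locked before the test starts. Shut its lid right down and slide the bolt on the lid fully home into its keeper. Do not disturb the other things on the bench.

Things in the scene. Friction and masses are not known exactly. Their poses are not given: they have to be found in the camera images.
- testbox: Grey steel box fixed to the bench, 300 mm wide (y), 270 deep (x), 130 high plus 4 mm sheet on top (lid and deck tops at 134 mm). Origin: centre of its underside; x from its front (robot's side) to its back, y to its left seen from the robot, z up. Front 48 mm of the top is a fixed deck; the lid covers the rest, from x = -85 mm to its hinge line (along y) at x = 135, z = 130 mm
- lid (a joint): Lid angle, rad: 0 shut, flush with the deck; positive open, front edge up. Stiff hinges: it stays where it is left; pressing down on the front part of its sheet with 3 to 10 N shuts it, to a hard stop. It carries the bolt along y = 0 and a lift handle (bail of 8 mm bar, 78 mm long in y, 28 high, 30 behind the front edge, centred at y = -95 mm). Its left part, y = 40 to 150 mm, is bare
- lid_edge (a point): Middle of the front edge of the lid, on its top face (x = -85 mm, y = 0, z = 134 mm of the box when shut)
- bolt (a joint): Travel of the bolt along the lid, m: 0 drawn fully back, 0.045 fully home (hard stop), sliding to the box's front. It stays where it is left; friction about 3 N. It starts drawn back, its nose behind the lid's front edge; pushed out while the lid is open it would foul the keeper
- bolt_knob (a point): Top centre of the bolt's knob: an upright round steel stem, 14 mm in diameter, its top 47 mm above the lid's top face; 74 mm behind the lid's front edge at travel 0, 29 mm at 0.045. Its rod (12 mm thick, axis 11 mm above the lid) runs in two guides 20 mm wide and 20 mm high, one at each end of the knob's way: grip or push the knob 22 mm or more above the lid
- bolt_tip (a point): Round nose of the bolt rod, on its axis, 60 mm in front of the knob's axis; travel 0.045 puts it 12 mm in front of the keeper point (3 mm beyond the loop)
- keeper (a point): Centre of the opening of the keeper: a steel staple loop on the front deck in line with the bolt, 18 mm long in x, opening 17 mm wide, its top 22.5 mm above the deck. This point is at x = -104, y = 0, z = 145 mm of the box; axes as the box
- stirrer: Bystander: blue magnetic stirrer with a round white plate, 160 x 130 x 68 mm, to the left of the box. Origin: centre of its underside
- beaker: Bystander: glass beaker, 70 mm across, 85 mm tall, to the right of the box. Origin: centre of its underside
- screwdriver: Bystander: screwdriver 180 mm long lying on the bench to the right of the box. Origin: near its middle, on the bench

How it is judged:
At the end, for the whole second after the job is handed in: The lid is shut (within 0.015 rad, about 3 mm at its front edge) and the bolt is home: at least 40 of its 45 mm of travel, its nose through the keeper's loop (7 mm or more past the loop's centre, under its top), at rest (value of joint lid below 0.015 rad and value of joint bolt above 0.04 m and x of bolt_tip in the frame of keeper below -0.007 m and z of bolt_tip in the frame of keeper below 0.005 m and velocity of joint bolt below 0.01 m/s); the robot touches nothing.
It fails at once if the stirrer, beaker or screwdriver is shifted by more than 30 mm (distance of any of stirrer, beaker, screwdriver from where it was at the start of the episode above 0.03 m).
It also fails if it takes over 38 s, if anything falls off the work surface, if the arm or the gripper's body presses on something with over 40 N, if the wrist force passes 120 N, or if a joint passes its speed limit or range.

### The arm

A 7-joint arm with a two-finger parallel gripper is mounted at the origin on the work surface. World frame = base frame: x ahead of the robot, y to its left, z up, the work surface at z = 0. Lengths are in m, angles in rad, forces in N, time in s.
With the tool pointing down it reaches from about 0.35 to 0.9 m from the base axis. Payload 8.1 kg.
Tool frame: the origin (TCP) lies midway between the tips of the shut fingers; the grasp point (between the pads) lies behind it (grasp_offset is the z of the grasp point in the tool frame, in m); z points along the fingers, y is the direction in which the jaws open and shut (so a half turn about z gives the same grasp; the last joint's range is limited). The gripper opens to 85 mm and grips with 20 to 120 N. Pads are 22 mm wide; open, the fingers measure 114 mm over their backs; the gripper's body (76 mm by 85 mm) begins 54 mm behind the grasp point. The pads swing forward as they close: fully open they stand 13 mm farther back than shut.
Start: joints at [-1.385, 0.434, 0.025, 1.573, -0.012, 1.134, -0.075], TCP at [0.178, 0.599, 0.208] pointing down, gripper open.
Joint ranges: [-2.62, 2.62], [-0.44, 2.09], [-1.27, 1.32], [0.08, 2.57], [-1.32, 4.46], [0.12, 2], [-2.74, 2.74]. Speed limits (rad/s): [2.22, 2.22, 3.01, 3.01, 3.14, 3.14, 3.14].

### API

Orientations are given as a unit quaternion [w, x, y, z].
In Python, from workcell import * gives the robot as it stands. The module is installed in compiled form; this text tells all that it offers. Calls block until the motion is done:
- movep(position, orientation): joint-space move of the TCP to a pose.
- move_straight(position, rot=None, vel=0.15, until_force=None): straight line of the TCP; rot=None keeps the orientation; vel is the mean speed in m/s. With until_force (N) it stops when the force on the tool has changed by that much, and returns True; else False.
- movej(angles): joint-space move.
- move_gripper(opening, newtons=None): finger opening in m; newtons is the grip in N (None keeps the last); returns when the fingers have stopped.
- hold(seconds).
- inverse_kinematics(position, orientation): joint angles nearest the present ones, or None.
- capture(name): name is "scene" or "top"; returns a dict with "frame" (480x640x3 uint8, red, green, blue), "fov_y" (degrees; the focal length in pixels is half the picture's height over the tangent of half this angle, whatever the lens; pixels are square), "cx", "cy" (the principal point, pixels), "world_to_cam" (4x4, takes a point from world to camera coordinates). Camera axes: x right, y up, looking along -z (the intrinsics and any distortion apply to the point x, -y, -z); pixel columns grow to the right and rows downward; lengths in m; the calibration is good to about 2 mm. A picture is of the moment at which its call begins. There is no depth.
A pose or a line that the arm cannot do raises MotionError and nothing moves.
- hand_in(): hands the job in, once; it reports no verdict.
Readings, each from a call of its own:
- read_t(): time.
- read_qpos(): joint angles.
- read_dq(): joint speeds.
- read_joint_efforts(): joint torques, N m.
- read_tcp_pos(): TCP position.
- read_orientation(): TCP orientation.
- read_wrist_force(): force on the tool from outside, world axes, zero at the start.
- read_torque(): the same for the moment, N m.
- read_opening(): finger opening in m.
Only numpy, scipy, OpenCV 4.12 (cv2) and the standard library are available. Lean on these libraries where they do the work, as an engineer would, in place of code of your own. Each camera call takes 0.05 s, during which the arm holds its last target. There are 200 camera calls.

## Working session

There is one attempt and no reset: what is moved stays moved. The work goes in short steps, each a Python script; the robot and the scene stay as the last script left them, time stands still between calls to the robot, and variables do not carry over. Pictures are saved under pics/ and viewed, about 8 in all and at most 12, crops included, and the job is handed in when it is done.

```bash
mkdir -p pics
python3 - <<'E'
from workcell import *
import cv2,json
for n in("scene","top"):
    c=capture(n); cv2.imwrite(f"pics/{n}0.png",c["frame"][:,:,::-1])
    print(n,{k:(v.tolist() if hasattr(v,'tolist') else v) for k,v in c.items() if k!="frame"})
print(read_t(),read_tcp_pos(),read_orientation(),[k for k in dir() if 'off' in k])
E
```

```text
scene {'fov_y': 43.18115944629435, 'cx': 314.69244632774905, 'cy': 248.18786592985114, 'world_to_cam': [[-0.6776649056375705, 0.7353321951178303, -0.007539130614067841, 0.42414403230033976], [-0.4922289075604056, -0.4459622392246026, 0.7475482484413084, 0.235208369764673], [0.5463341269123799, 0.5102981912656281, 0.6641647218589046, -1.6365316834465204], [0.0, 0.0, 0.0, 1.0]]}
top {'fov_y': 45.8054601985962, 'cx': 315.0739427516259, 'cy': 238.57329925952325, 'world_to_cam': [[-0.009467582573939795, -0.9999440598470744, 0.004716148508638971, 0.02814398783288619], [0.9880618998999479, -0.008629623572991216, 0.15381551145152372, -0.652993757911251], [-0.153766208401947, 0.0061161077114761705, 0.9880883292399271, -1.1779041156579753], [0.0, 0.0, 0.0, 1.0]]}
0.1 [0.17788566 0.59865718 0.20742116] [-5.86391182e-05  1.43916619e-01  9.89589570e-01 -6.97009861e-04] ['grasp_offset']
```

View pics/scene0.png

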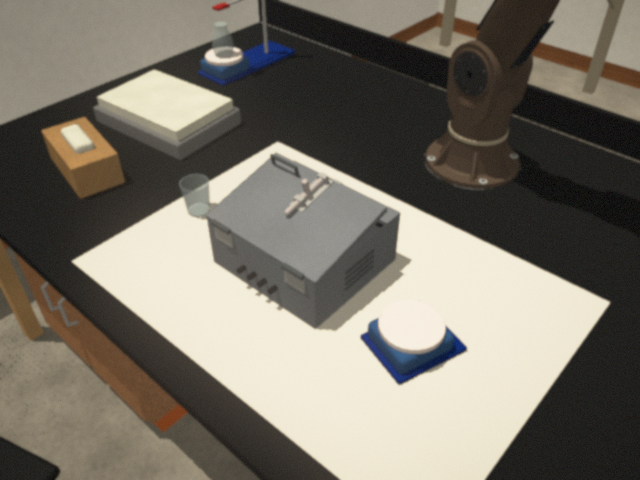

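View pics/top0.png

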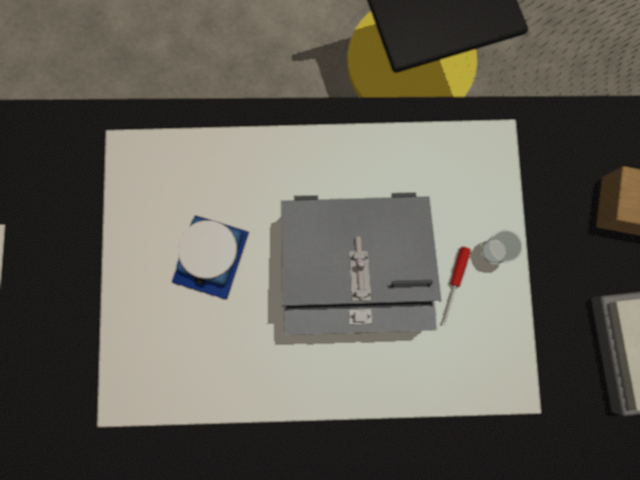

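The scene view shows the box from behind, with the lid slightly open. In the top view the box spans about (282,198) to (436,333), with the keeper near (361,316) and the knob near (360,262). The stirrer is to the left, the screwdriver and beaker to the right. I'll enlarge both for accurate points.

```bash
python3 - <<'E'
import cv2
a=cv2.imread("pics/top0.png")[185:345,265:455]; a=cv2.convertScaleAbs(cv2.resize(a,None,fx=4,fy=3.75 if 0 else 4,interpolation=cv2.INTER_CUBIC),alpha=1.5)
cv2.imwrite("pics/topc.png",a[:600] if a.shape[0]>600 else a)
a=cv2.imread("pics/scene0.png")[135:275,200:400]; cv2.imwrite("pics/scenec.png",cv2.convertScaleAbs(cv2.resize(a,None,fx=4,fy=4,interpolation=cv2.INTER_CUBIC),alpha=1.5))
E
cat > h.py <<'E'
import numpy as np, cv2
from workcell import *
def cam(n):
    c=capture(n); f=240/np.tan(np.radians(c["fov_y"])/2)
    return c,f
def ray(c,f,u,v):
    T=c["world_to_cam"]; R=T[:3,:3]; o=-R.T@T[:3,3]
    return o,R.T@np.array([(u-c["cx"])/f,-(v-c["cy"])/f,-1])
def onz(c,f,u,v,z):
    o,d=ray(c,f,u,v); return o+d*(z-o[2])/d[2]
def proj(c,f,p):
    T=c["world_to_cam"]; q=T[:3,:3]@np.asarray(p)+T[:3,3]
    return np.array([c["cx"]+f*q[0]/-q[2], c["cy"]-f*q[1]/-q[2]])
def tri(r1,r2):
    (o1,d1),(o2,d2)=r1,r2
    s=np.linalg.lstsq(np.c_[d1,-d2],o2-o1,rcond=None)[0]
    a,b=o1+s[0]*d1,o2+s[1]*d2; return (a+b)/2,np.linalg.norm(a-b)
E
```

```text
(no output)
```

View pics/topc.png

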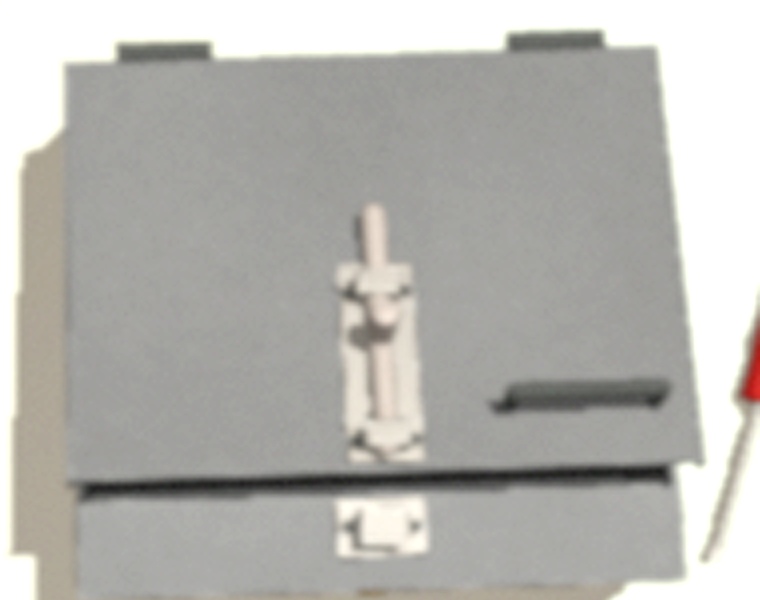

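View pics/scenec.png

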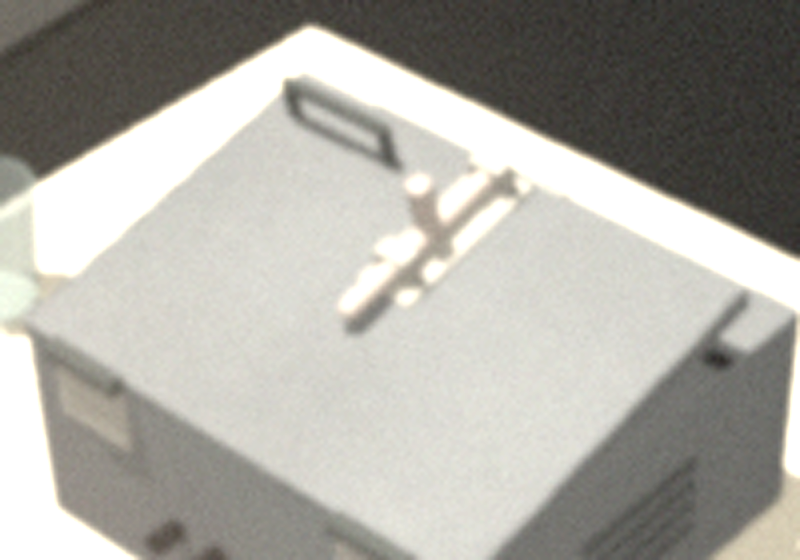

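The crops give these full-image pixels:
- **Deck front corners (top view):** (284.5,335) and (436.2,329.5).
- **Hinge corners (top view):** (281.5,200.8) and (429.3,196.5).
- **Lid front corners (top view):** (282.5,305.5) and (440.8,300.8).
- **Front-left lid corner (scene view):** (386.3,209).
- **Knob top:** about (360.8,262.5) in the top view and (304.5,180.8) in the scene view.

Run:
```python
from h import *
np.set_printoptions(precision=4,suppress=True)
t,f=cam("top"); s,g=cam("scene")
z=.134
A=[onz(t,f,*p,z) for p in((284.5,335),(436.2,329.5),(281.5,200.8),(429.3,196.5))]
for a in A: print(a)
print("width",np.linalg.norm(A[0]-A[1]),np.linalg.norm(A[2]-A[3]),"depth",np.linalg.norm(A[0]-A[2]),np.linalg.norm(A[1]-A[3]))
C=sum(A)/4; ex=(A[2]+A[3]-A[0]-A[1]); yv=(A[0]+A[2]-A[1]-A[3]); 
print("C",C,"yaw",np.arctan2(ex[1],ex[0]),np.arctan2(-yv[0],yv[1]))
print("keeper",onz(t,f,360,316.8,.15))
print("lid FL",tri(ray(t,f,282.5,305.5),ray(s,g,386.3,209)))
print("lid FR",tri(ray(t,f,440.8,300.8),ray(s,g,275,154.5)))
print("knob",tri(ray(t,f,360.8,262.5),ray(s,g,304.5,180.8)))
print("deckFL",tri(ray(t,f,284.5,335),ray(s,g,399.5,214.5)))
print("stirrer",onz(t,f,210,250,.068),"q",read_qpos(),grasp_offset)
```

```text
[0.4494 0.0845 0.134 ]
[ 0.4572 -0.2138  0.134 ]
[0.7186 0.0903 0.134 ]
[ 0.725 -0.211  0.134]
width 0.29834073118376614 0.30132972102873773 depth 0.26925806055591983 0.26782142573636214
C [ 0.5875 -0.0625  0.134 ] yaw 0.015893851552096213 0.023772060302335203
keeper [ 0.4831 -0.0631  0.15  ]
lid FL (array([0.506 , 0.0855, 0.1733]), np.float64(0.0019654136740542465))
lid FR (array([ 0.5133, -0.2189,  0.1719]), np.float64(0.005374534484315685))
knob (array([ 0.5832, -0.0628,  0.2114]), np.float64(0.00298018719601623))
deckFL (array([0.4505, 0.0831, 0.1254]), np.float64(0.004328135981087634))
stirrer [0.6279 0.2456 0.068 ] q [-1.3846  0.4349  0.025   1.5737 -0.0116  1.134  -0.0751] -0.0187
```

All sizes agree with the given ones (width 298/301 mm, depth 269/268 mm). The box centre is at (0.5875, -0.0625), yaw about 0.02, and the lid's front edge is up about 40 mm, which is roughly 0.18 rad. Next I press the bare left part of the lid with shut fingers.

```bash
cat >> h.py <<'E'
YAW=.02; C=np.array([.5875,-.0625])
def B(x,y,z): # box frame -> world
    c,s=np.cos(YAW),np.sin(YAW); return [C[0]+c*x-s*y, C[1]+s*x+c*y, z]
t_=(np.pi+YAW)/2; Q=[0,np.cos(t_),np.sin(t_),0]
E
python3 - <<'E'
from h import *
p=read_tcp_pos(); move_straight([p[0],p[1],.28])
move_gripper(0)
movep(B(-.065,.1,.25),Q)
move_straight(B(-.065,.1,.18),vel=.1)
print(read_t(),read_tcp_pos(),read_wrist_force())
print(move_straight(B(-.065,.1,.120),vel=.04,until_force=25))
print(read_t(),read_tcp_pos(),read_wrist_force(),read_opening())
p=read_tcp_pos(); move_straight([p[0],p[1],.24],vel=.2)
movep(B(.024,0,.24),Q)
print(read_t(),read_tcp_pos())
s,_=cam("scene"); cv2.imwrite("pics/s1.png",cv2.convertScaleAbs(cv2.resize(s["frame"][135:275,200:400,::-1],None,fx=4,fy=4,interpolation=cv2.INTER_CUBIC),alpha=1.5))
E
```

```text
4.8 [0.520938   0.03618023 0.18047184] [-0.03948466  0.1573862   0.04834829]
False
6.45 [0.52096993 0.03624622 0.12015987] [-0.05311433 -0.838737    1.03992183] 0.00016805177500187564
7.7917 [ 0.61087508 -0.06280422  0.23809663]
```

View pics/s1.png

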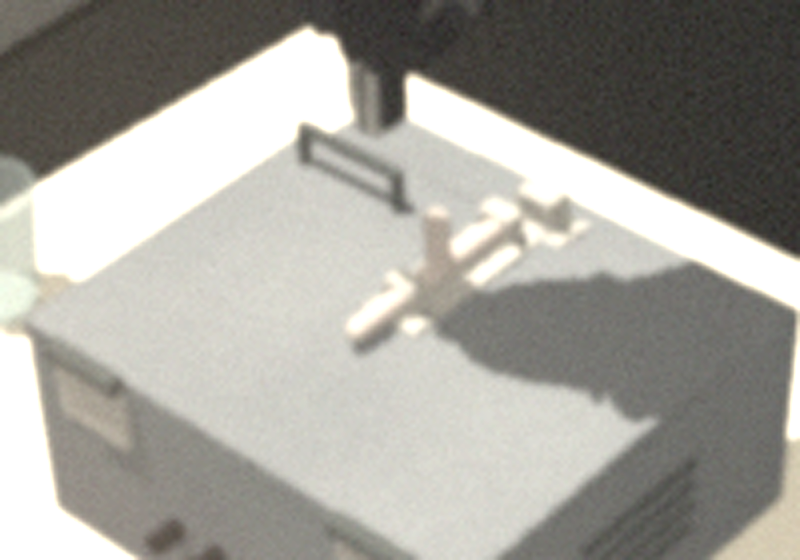

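The lid looks almost flush now, but there was no 25 N stop at z = 0.120, which disagrees with the 134 mm height. I'll press again with force logging and take a top view with the arm clear.

Run:
```python
from h import *
np.set_printoptions(precision=4,suppress=True)
movep(B(-.065,.1,.16),Q)
c,_=cam("scene"); a=c["frame"][100:250,230:430,::-1]
for z in (.13,.12,.11,.10,.09):
    r=move_straight(B(-.065,.1,z),vel=.05,until_force=25)
    print(z,r,read_t(),read_tcp_pos(),read_wrist_force())
    if r: break
c,_=cam("scene"); b=c["frame"][100:250,230:430,::-1]
cv2.imwrite("pics/s2.png",cv2.convertScaleAbs(cv2.resize(np.hstack([a,b]),None,fx=2,fy=2,interpolation=cv2.INTER_CUBIC),alpha=1.5))
print(read_t())
```

```text
0.13 False 9.3083 [0.5206 0.0361 0.13  ] [-0.668   0.4352  0.1791]
0.12 False 9.6583 [0.5202 0.0362 0.1197] [-0.6     0.3309  0.0769]
0.11 True 9.925 [0.5209 0.0362 0.1109] [-3.9136 -0.0908 12.9466]
9.975
```

View pics/s2.png

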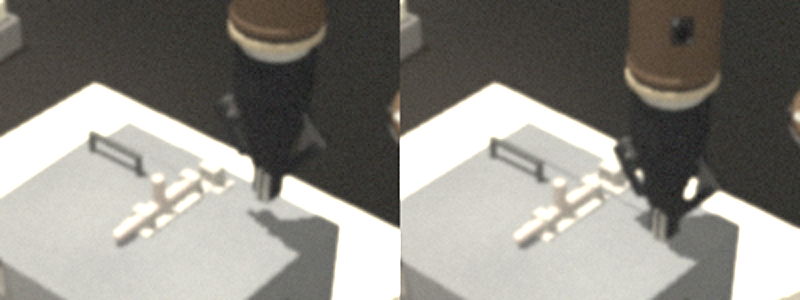

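The hard contact came at TCP z ≈ 0.112, some 20 mm below nominal. I'll compare the seen finger tips (about (362.5,200) at z=0.16 and (360,220) in contact) with the projected TCP, and measure the knob and lid edge now.

Run:
```python
from h import *
np.set_printoptions(precision=4,suppress=True)
p=read_tcp_pos(); print(p,read_wrist_force())
c,g=cam("scene")
print(proj(c,g,B(-.065,.1,.16)),proj(c,g,p),proj(c,g,[p[0],p[1],.134]))
move_straight([p[0],p[1],.20],vel=.2)
movep(B(.12,.13,.25),Q)
t,f=cam("top"); s,g=cam("scene")
a=cv2.resize(t["frame"][240:345,265:455,::-1],None,fx=3,fy=3,interpolation=cv2.INTER_CUBIC)
b=cv2.resize(s["frame"][135:225,240:430,::-1],None,fx=3,fy=3,interpolation=cv2.INTER_CUBIC)
cv2.imwrite("pics/s3.png",cv2.convertScaleAbs(np.vstack([a,b]),alpha=1.4))
for q in (B(-.011,0,.181),B(-.085,.15,.134),B(-.104,0,.1565),B(-.135,.15,.134)): print(proj(t,f,q),proj(s,g,q))
print(read_t())
```

```text
[0.5209 0.0362 0.1109] [-3.486  -0.4214 12.5402]
[362.5248 207.4404] [361.3539 226.2671] [361.8448 217.5728]
[360.1076 267.2842] [307.8006 191.7811]
[283.819  309.2524] [387.4652 222.9349]
[361.0585 316.4982] [336.9733 181.5493]
[284.3547 334.921 ] [401.8249 211.4223]
11.5167
```

View pics/s3.png

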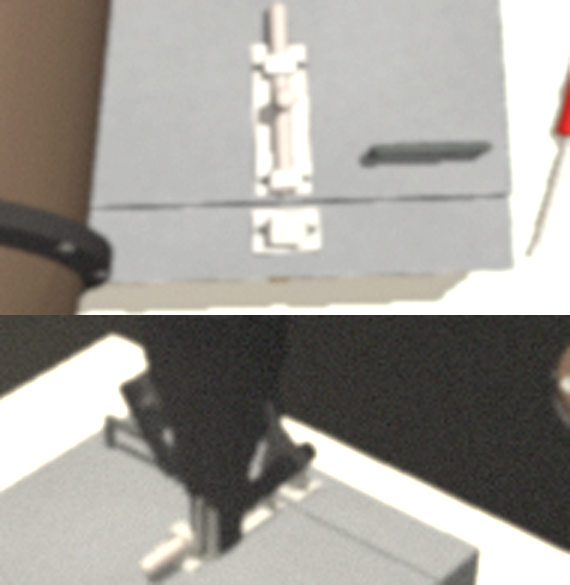

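The top view shows the lid flush: the seam is at row ~308, against 309 predicted for a shut lid. The seen tips sit about 20 mm above the projected TCP, in line with the contact height, so the real tips are 14–22 mm short of the TCP. I'll lower the push height to match. The knob is at about (360,271), still drawn back; next I go behind it and push.

Run:
```python
from h import *
np.set_printoptions(precision=4,suppress=True)
movep(B(.035,0,.24),Q)
print(move_straight(B(.035,0,.142),vel=.12,until_force=12),read_tcp_pos())
bx=lambda:(np.array([[np.cos(YAW),np.sin(YAW)],[-np.sin(YAW),np.cos(YAW)]])@(np.array(read_tcp_pos())[:2]-C))
r=move_straight(B(-.05,0,.142),vel=.05,until_force=25)
print(r,bx(),read_tcp_pos(),read_wrist_force(),read_t())
s,g=cam("scene"); b1=s["frame"][135:225,240:430,::-1]
# back off, clear and look
p=bx(); move_straight(B(p[0]+.02,0,.142),vel=.1)
print(read_wrist_force())
move_straight(B(p[0]+.02,0,.25),vel=.2)
movep(B(.12,.2,.28),Q)
t,f=cam("top"); s,g=cam("scene")
R=lambda i:cv2.resize(i,None,fx=3,fy=3,interpolation=cv2.INTER_CUBIC)
cv2.imwrite("pics/s4.png",cv2.convertScaleAbs(np.vstack([R(t["frame"][240:345,265:455,::-1]),R(s["frame"][135:225,240:430,::-1])]),alpha=1.4))
for q in (B(-.056,0,.181),B(-.116,0,.145)): print(proj(t,f,q),proj(s,g,q))
print(read_t())
```

```text
False [ 0.623  -0.0619  0.1427]
True [-0.0357  0.0002] [ 0.5518 -0.063   0.143 ] [4.2929 0.0597 1.6896] 14.4917
[ 0.1394 -0.5494 -0.5551]
[361.0921 290.8212] [322.3123 182.0373]
[360.8168 322.815 ] [340.4371 183.4655]
16.6417
```

View pics/s4.png

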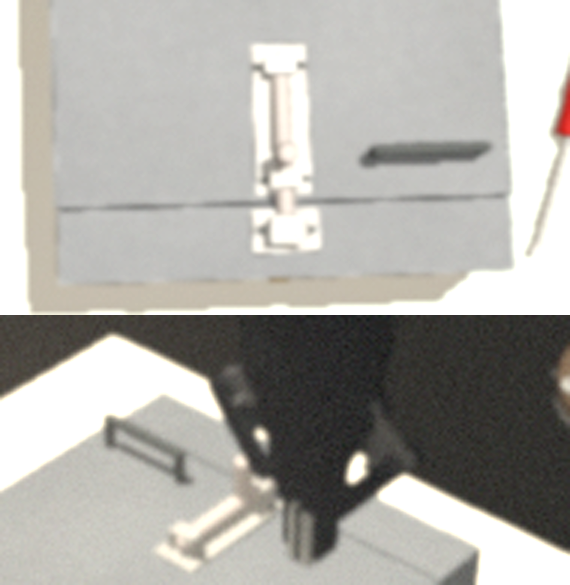

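The rod is through into the keeper. The knob top is at (360.3,290.7), against (361.1,290.8) predicted for fully home. There is time for one firmer push to make sure, and a clear look with the arm out of the way.

Run:
```python
from h import *
np.set_printoptions(precision=4,suppress=True)
bx=lambda:(np.array([[np.cos(YAW),np.sin(YAW)],[-np.sin(YAW),np.cos(YAW)]])@(np.array(read_tcp_pos())[:2]-C))
movep(B(-.012,0,.25),Q)
print(move_straight(B(-.012,0,.142),vel=.15,until_force=12))
print(move_straight(B(-.06,0,.142),vel=.05,until_force=38),bx(),read_wrist_force(),read_t())
p=bx(); move_straight(B(p[0]+.02,0,.142),vel=.1)
move_straight(B(p[0]+.02,0,.25),vel=.2)
movep([.35,.42,.3],Q)
t,f=cam("top"); s,g=cam("scene")
R=lambda i:cv2.resize(i,None,fx=3,fy=3,interpolation=cv2.INTER_CUBIC)
cv2.imwrite("pics/s5.png",cv2.convertScaleAbs(np.vstack([R(t["frame"][240:345,265:455,::-1]),R(s["frame"][135:225,240:430,::-1])]),alpha=1.3))
print(read_t(),read_wrist_force())
```

```text
False
True [-0.0354  0.    ] [ 5.7193 -0.8594 -0.3133] 19.1083
22.1833 [ 0.6337 -0.304   0.2105]
```

View pics/s5.png

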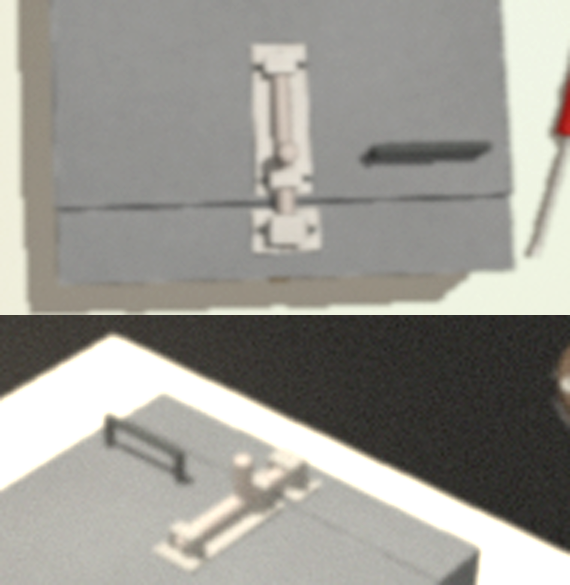

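The lid is flush and the rod is in the loop. The firmer push stopped at the same place (-35.4 mm against -35.7 mm), so that is the hard stop. The scene view puts the knob top at about (321,184), against (322,182) predicted for home.

```bash
python3 -c "
from workcell import *
hand_in(); print(read_t())"
```

```text
the job is handed in; nothing more can be done
the job is handed in; nothing more can be done
```

The lid is shut and the bolt is pushed home to its hard stop. I handed the job in at about 22 s of the 38 s. I pressed the lid down on its bare left side with shut fingers, pushed the knob forward from behind, and moved the arm clear.

**Checks that agreed**
- **Lid:** the seam looks flush in both views. It sits about 1 px from where a shut lid should be.
- **Bolt:** two pushes, stopped at 25 N and 38 N, ended within 0.3 mm of each other. The knob top is within about 2 px of its fully-home position in both views.
- **Robot clear:** the wrist force was near zero and nothing was in contact at the end.
- **Bystanders:** the arm stayed above the box and high on its way past the stirrer. I did not measure the stirrer, beaker or screwdriver again at the end.

**Checks that disagreed**
- **Finger tips:** they are really 14–22 mm short of the stated TCP. The first lid press ended at TCP z = 0.120 m without reaching 25 N. A second press stopped firmly at 0.111 m, and I corrected the push height for this.
- **Knob start position:** it appeared about 5 mm further forward than travel 0 would put it.
- **Bolt stop position:** it came about 2 mm short of the nominal calculation, which fits the calibration and finger-width uncertainty.
- **Bolt nose:** the 3 mm that should stick out past the keeper was too small to see in the pictures.

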